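# Roll the label strip home on a shelf beam

## Task

Take the hand roller out of its blue holster and roll it along the label strip on the clamped shelf beam, pressing firmly but not so hard that anything is dented (some 15 to 20 N, never more than 35), until every section of the strip is fully home in the beam; press it with the roller's wheel only, not with the gripper. Then put the roller back upright in its holster and let go, leaving the other things on the bench where they are.

Things in the scene. Friction and masses are not known exactly. Their poses are not given: they have to be found in the camera images.
- roller: Hand pressure roller standing in the holster: red grip on a steel plate, below it a fork with one free black rubber wheel. Origin: lowest point of the wheel; z up, y the rolling direction (either way), x the axle. Wheel diameter 40, width 26 mm. Fork 36 mm (x) by 30 mm (y), down to z = 11 mm. Plate 40 (x) x 88 (y) x 4 mm, underside at z = 46 mm. Mass 0.3 to 0.5 kg, centre near z = 50 mm.
- roller_grip (a point): Centre of the roller's red grip, 72 mm above the wheel's lowest point; axes as the roller's. The grip is 28 mm wide along x (grasp it across this), 76 mm long along y, and runs from 22 mm below this point to 29 mm above it, with flat flanks up to 15 mm above.
- roller_wheel (a joint): Turning angle of the roller's wheel in its fork, rad, 0 at the start; it changes by 1 rad for every 20 mm rolled.
- holster: Blue holster fixed to the bench, base 80 (x) x 112 (y) x 5 mm, open pocket 46 (x) x 64 mm (y). Origin: centre of its underside; z up. End walls at +-y: 12 mm thick, 58 mm wide, tops at z = 54 mm. Side walls: tops at z = 39 mm, outer faces at x = +-29 mm.
- holster_seat (a point): On the holster's axis, 8 mm above the bench: where the roller's origin (lowest point of the wheel) is when stowed, its plate lying on the two end walls, its wheel hanging in the pocket, its y along the holster's y, either way round.
- cradle: Two wooden padded saddles fixed to the bench, screwed up on a dark steel shelf beam that lies along the cradle's y, label face up. Origin: on the bench under the beam's middle; z up. Beam 50 mm wide, 408 mm long; its end plates stand 12 mm above the face. Two black screw knobs point to -x at y = +-165 mm, to 70 mm out, below z = 36 mm. Beam and saddles do not give under load.
- strip_mid (a point): Nominal middle of the label strip, on top, when home: 48 mm above the bench; axes as the cradle's. The strip is white, yellow-lined, 34 mm wide (x), 270 mm long (y), 6 mm thick: nine clip sections. The beam was set by hand: its middle may really be up to 6 mm higher or lower than this point tells, and it may slope along y by up to 0.03 rad (4 mm at the strip's ends); feel for it.
- clip1 (a joint): How far strip section 1 (centre at cradle y = -120 mm) still stands proud of its seat, m: 0 fully home, 0.0035 to 0.0055 at the start. Every section has a barbed spine that needs about 8 N of downward push to go in and stays where it is left; two proud sections under the wheel need twice that.
- clip2 (a joint): How far strip section 2 (centre at cradle y = -90 mm) still stands proud of its seat, m: 0 fully home, 0.0035 to 0.0055 at the start.
- clip3 (a joint): How far strip section 3 (centre at cradle y = -60 mm) still stands proud of its seat, m: 0 fully home, 0.0035 to 0.0055 at the start.
- clip4 (a joint): How far strip section 4 (centre at cradle y = -30 mm) still stands proud of its seat, m: 0 fully home, 0.0035 to 0.0055 at the start.
- clip5 (a joint): How far strip section 5 (centre at cradle y = 0 mm) still stands proud of its seat, m: 0 fully home, 0.0035 to 0.0055 at the start.
- clip6 (a joint): How far strip section 6 (centre at cradle y = 30 mm) still stands proud of its seat, m: 0 fully home, 0.0035 to 0.0055 at the start.
- clip7 (a joint): How far strip section 7 (centre at cradle y = 60 mm) still stands proud of its seat, m: 0 fully home, 0.0035 to 0.0055 at the start.
- clip8 (a joint): How far strip section 8 (centre at cradle y = 90 mm) still stands proud of its seat, m: 0 fully home, 0.0035 to 0.0055 at the start.
- clip9 (a joint): How far strip section 9 (centre at cradle y = 120 mm) still stands proud of its seat, m: 0 fully home, 0.0035 to 0.0055 at the start.
- parts_bin: white open pick bin of brass parts, 110 x 90 x 75 mm; bystander. Origin: centre of its underside.
- spare_strip: spare white strip, 34 x 146 x 6 mm, lying flat; bystander. Origin: centre of its underside.
- mallet: rubber mallet lying down, 270 mm long, 44 mm tall; bystander. Origin: centre of its underside, below the handle's middle.
- rivet_jar: jar with a blue cap, diameter 64, height 75 mm; bystander. Origin: centre of its underside.
- tape_roll: clear tape roll lying flat, diameter 90, height 24 mm; bystander. Origin: centre of its underside.
- carton: cardboard carton, 120 x 160 x 90 mm; bystander. Origin: centre of its underside.
Things that resemble listed ones, but are neither listed nor needed, are in the scene too. Leave any yellow look-alike of the roller alone.

How it is judged (in metres and radians):
On the way, in this order (a step that is already met when the one before it is completed fails the run):
1. the roller is lifted out of the holster (z of roller in the frame of holster above 0.055 m), for 0.1 s.
2. the wheel has rolled at least 100 mm along the strip and is pressed on it (contact force between roller and cradle above 3 N and (value of joint roller_wheel above 5 rad or value of joint roller_wheel below -5 rad)).
3. every section of the strip is home, within 1.5 mm (value of joint each of clip1, clip2, clip3, clip4, clip5, clip6, clip7, clip8, clip9 below 0.0015 m), for 0.2 s.
At the end, for the whole second after the job is handed in: All nine strip sections stand less than 1.5 mm proud of their seats; the roller stands upright (within 0.1 rad) and still in its holster, its origin within 12 mm of the holster's middle and less than 12 mm above its underside (all of step 3 and horizontal distance between roller and holster below 0.012 m and z of roller in the frame of holster below 0.012 m and angle between roller's own z axis and vertical below 0.1 rad and linear speed of roller below 0.02 m/s); the robot touches nothing.
It fails at once if the roller presses on the beam or strip with more than 35 N (contact force between roller and cradle above 35 N).
It fails at once if the gripper itself presses on the strip, beam or saddles (more than 3 N) (contact force between the arm and cradle above 3 N).
It fails at once if the gripper's fingers press on the strip, beam or saddles (more than 3 N) (contact force between the fingers and cradle above 3 N).
It fails at once if another thing on the bench is moved by more than 30 mm (distance of any of parts_bin, spare_strip, mallet, rivet_jar, tape_roll, carton from where it was at the start of the episode above 0.03 m).
It also fails if it takes over 72 s, if anything falls off the work surface, if the arm or the gripper's body presses on something with over 40 N, if the wrist force passes 120 N, or if a joint passes its speed limit or range.

## Robot

A 6-joint arm with a two-finger parallel gripper is mounted at the origin on the work surface. World frame = base frame: x ahead of the robot, y to its left, z up, the work surface at z = 0. Lengths are in m, angles in degrees, forces in N, time in s.
With the tool pointing down it reaches from about 0.25 to 0.725 m from the base axis. Payload 9.7 kg.
Tool frame: the origin (TCP) lies where the fingers leave the gripper's body, on its centre line; the fingertips stand 73 mm ahead of it and the grasp point (between the pads) lies 54 mm ahead of it; y points along the fingers, x is the direction in which the jaws open and shut, and the axes are right-handed (so a half turn about y gives the same grasp; the last joint's range is limited). The gripper opens to 85 mm and grips with 20 to 120 N. Pads are 22 mm wide; open, the fingers measure 114 mm over their backs; the gripper's body (76 mm by 85 mm) begins 54 mm behind the grasp point. The pads swing forward as they close: fully open they stand 13 mm farther back than shut.
Start: joints at [0, 4.979, 10.078, 95.1, 0, 90], TCP at [0.55, -0, 0.304] pointing down, gripper open.
Joint ranges: [-179.16, 179.16], [-48.56, 103.87], [-65.8, 70.77], [-126.05, 130.52], [-82.76, 87.17], [-180, 180]. Speed limits (degrees/s): [127.2, 127.2, 147.25, 180, 180, 180].

## Interface

Orientations are given as [roll, pitch, yaw] about the fixed x, y, z axes, in that order (R = Rz(yaw) Ry(pitch) Rx(roll)).
In Python, from workcell import sensors, imaging, bot, models gives the robot as it stands.
- The arm moves only by the tool arm_command, never from a script. Its argument "rows" is one flat list of numbers, 7 for each row, row after row: the shift along the tool's x, y, z in cm, then the turn, a rotation vector about the tool's x, y, z in degrees, then the gripper's target within -1 to 1 (fully open at 1, half-way at 0, shut at -1). A call has 1 to 12 rows; each row is the pose to reach, as a shift and turn from the pose commanded when the call began, along the tool's axes at that moment; what a row does not reach only later rows make up. A row lasts 1/12 s, in which the tool goes at most 41.7 mm and 7.16 degrees, less where a joint would pass 70% of its speed; a pose out of reach is approached as far as the arm can. A call with a gripper value outside its range is refused whole. The fingers move at their own pace and stop on an object; "force" is the grip in N (left out, the last holds). Time passes only in rows, so rows that repeat a pose let the fingers close. It gives the time, the measured TCP pose, the force and the opening at its end, in the units of the state.
- sensors.get_obs(): the state, without advancing time (a new reading comes with each control period).
- imaging.camera(name): name is "scene" or "side" or "wrist"; returns a dict with "pixels" (480x640x3 uint8, blue, green, red), "z_map" (480x640 float32, m along the optical axis (not along the pixel's ray), 0 where there is no reading), "camera_matrix" (3x3 intrinsics, pixels), "D" ([k1, k2, p1, p2, k3] as OpenCV has them; the pictures are not rectified), "world_from_camera" (4x4, takes a point from camera to world coordinates). Camera axes: x right, y up, looking along -z (the intrinsics and any distortion apply to the point x, -y, -z); pixel columns grow to the right and rows downward; lengths in m; the calibration is good to about 2 mm. A picture is of the moment at which its call begins.
- bot.job_done(): hands the job in, once; it reports no verdict.
Trained networks look in the newest picture that a camera, given by its name, has taken for a name from the list of things; names that differ only in an ending like _2 or _b are one class to them, and where a whole thing is asked for, a point or a joint stands for the part that bears it (a point fixed in the world has none). Each returns a list of dicts, best first, with "conf" (0 to 1); they miss things now and then, are a little off and sometimes report something else, mostly with a low value. They report only what shows in the picture. A call takes as long as a camera call. They do not tell look-alikes from the thing itself.
- models.search_frame(thing, camera): "extent" ([centre column, centre row, width, height] in pixels, round what is visible of it).
- models.spot_point(thing, camera): "location" ([column, row] in pixels: a listed point, or the origin of a listed thing).
The state is a dict: "time": time; "q": joint angles; "qd": joint speeds; "joint_efforts": joint torques, N m; "ee_pos": TCP position; "tcp_rot": TCP orientation; "wrist_force": force on the tool from outside, world axes, zero at the start; "torque": the same for the moment, N m; "opening": finger opening in m.
Only numpy, scipy, OpenCV 4.12 (cv2) and the standard library are available. Lean on these libraries where they do the work, as an engineer would, in place of code of your own. Each camera call takes 0.05 s, during which the arm holds its last target.

## Working session

There is one attempt and no reset: what is moved stays moved. The work goes in short steps, Python scripts to look and compute and a tool call to move; the robot and the scene stay as the last step left them, time stands still between calls to the robot, and variables do not carry over. Pictures are saved under pics/ and viewed, and the job is handed in when it is done.

Besides the shell and the picture viewer there is one more tool, called by a JSON object that holds its "op" and its "data", one argument or row to a line. arm_command: Moves the arm, as the interface text tells. Its arguments: {"type":"object","properties":{"rows":{"type":"array","items":{"type":"number"}},"force":{"type":"number"}},"required":["rows"]}

```bash
ls; mkdir -p pics; cat > h.py <<'E'
import numpy as np, cv2
from workcell import sensors, imaging, bot, models
def cam(n,save=None):
    c=imaging.camera(n)
    if save: cv2.imwrite('pics/'+save,c['pixels'])
    return c
def px2w(c,u,v,z=None,depth=None):
    p=cv2.undistortPoints(np.array([[[u,v]]],float),np.array(c['camera_matrix']),np.array(c['D'],float))[0,0]
    T=np.array(c['world_from_camera'])
    ray=np.array([p[0],-p[1],-1.0])
    if depth is None and z is None:
        w=c['z_map'][int(v)-1:int(v)+2,int(u)-1:int(u)+2]; depth=np.median(w[w>0])
    if z is not None:
        d=T[:3,:3]@ray; depth=(z-T[2,3])/d[2]
    return T[:3,:3]@(ray*depth)+T[:3,3]
def cloud(c):
    h,w=c['z_map'].shape
    u,v=np.meshgrid(np.arange(w),np.arange(h))
    p=cv2.undistortPoints(np.stack([u,v],-1).reshape(-1,1,2).astype(float),np.array(c['camera_matrix']),np.array(c['D'],float))[:,0]
    d=c['z_map'].reshape(-1)
    P=np.stack([p[:,0]*d,-p[:,1]*d,-d],1)
    T=np.array(c['world_from_camera'])
    W=P@T[:3,:3].T+T[:3,3]
    W[d<=0]=np.nan
    return W.reshape(h,w,3)
E
python3 - <<'E'
from h import *
o=sensors.get_obs(); print(o)
for n in ['scene','side','wrist']:
    c=cam(n,n+'0.png'); print(n,np.array(c['world_from_camera']).round(3).tolist())
    for t in ['roller','holster','cradle','holster_seat','roller_grip','strip_mid']:
        try:
            print(t,[(np.round(r['location']),round(r['conf'],2)) for r in models.spot_point(t,n)][:3],[(np.round(r['extent']),round(r['conf'],2)) for r in models.search_frame(t,n)][:3])
        except Exception as e: print(t,e)
E
```

```text
pics
{'time': 0.0, 'q': array([ 1.49314132e-03,  5.01275097e+00,  1.00338668e+01,  9.50986154e+01,
       -4.99771816e-04,  9.00025683e+01]), 'qd': array([ 0.06817997, -0.00506185,  0.01153602, -0.00649305,  0.00663744,
       -0.05632741]), 'joint_efforts': array([ 7.68234549e-04, -5.20392072e+01,  4.64802504e+01,  1.63646933e-02,
        2.23589603e-05, -6.77332673e-05]), 'ee_pos': array([5.49874316e-01, 1.24771586e-05, 3.03161894e-01]), 'tcp_rot': array([-9.00005032e+01,  7.74995708e-02, -1.07516228e-03]), 'wrist_force': array([-0.41743294, -0.12580269, -0.20813723]), 'torque': array([-0.01744915,  0.00075213,  0.02685393]), 'opening': 0.08570662550030496}
scene [[0.817, -0.37, 0.442, 1.055], [0.577, 0.517, -0.632, -0.759], [0.005, 0.772, 0.636, 0.853], [0.0, 0.0, 0.0, 1.0]]
roller [(array([200., 290.]), 0.8), (array([310., 326.]), 0.78)] [(array([310., 305.,  31.,  39.]), 0.85), (array([201., 279.,  34.,  37.]), 0.84), (array([291., 250.,  11.,   8.]), 0.5)]
holster [(array([312., 329.]), 0.9)] [(array([312., 328.,  42.,  41.]), 0.82)]
cradle [(array([289., 266.]), 0.62)] [(array
[... 1366 characters left out ...]
, -0.276, 0.961, 0.374], [0.0, 0.0, 0.0, 1.0]]
roller [(array([389., 370.]), 0.79)] [(array([398., 399.,  54.,  89.]), 0.77), (array([ 82., 466.,  42.,  22.]), 0.61), (array([177., 223.,  46.,  41.]), 0.43)]
holster [(array([388., 362.]), 0.66)] [(array([388., 368.,  88., 118.]), 0.94)]
cradle [(array([198., 209.]), 0.77)] [(array([167., 219., 186., 438.]), 0.82), (array([388., 368.,  91., 116.]), 0.26)]
holster_seat [] [(array([388., 369.,  87., 116.]), 0.74)]
roller_grip [(array([399., 415.]), 0.73), (array([ 71., 462.]), 0.64)] [(array([398., 398.,  56.,  91.]), 0.83), (array([ 84., 466.,  44.,  28.]), 0.7)]
strip_mid [(array([175., 221.]), 0.62)] [(array([167., 218., 187., 436.]), 0.85)]
```

View images.

View pics/scene0.png

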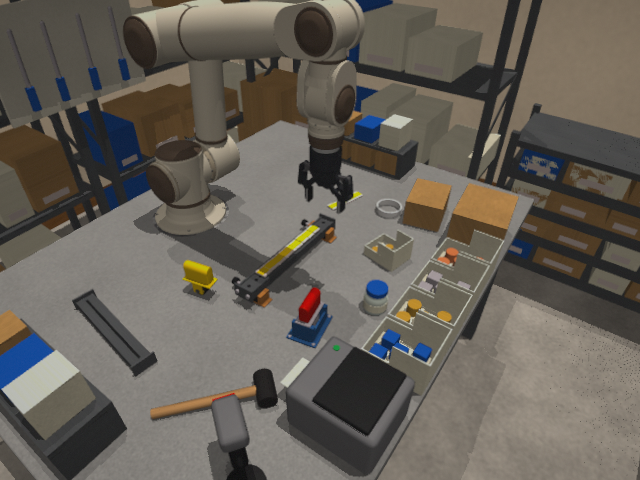

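View pics/side0.png

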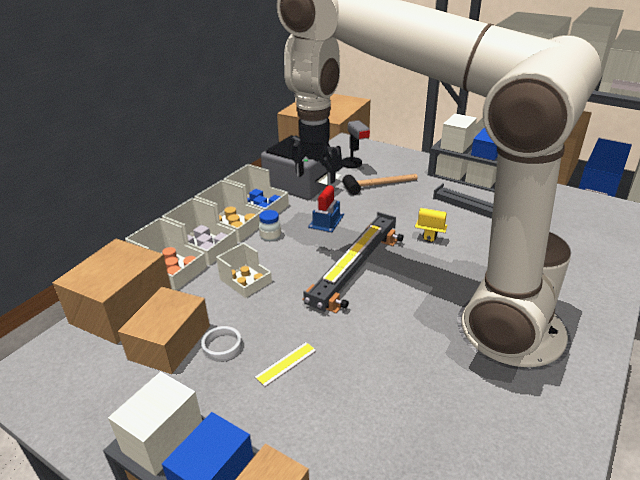

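View pics/wrist0.png

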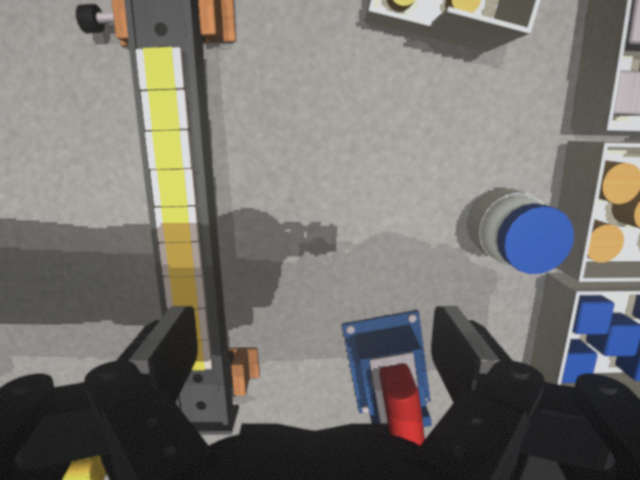

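```bash
python3 - <<'E'
from h import *
for n in ['wrist','scene','side']:
    c=cam(n); W=cloud(c); im=c['pixels'].astype(int); b,g,r=im[...,0],im[...,1],im[...,2]
    hsv=cv2.cvtColor(c['pixels'],cv2.COLOR_BGR2HSV); H,S,V=[hsv[...,i].astype(int) for i in range(3)]
    reg=(W[...,0]>0.3)&(W[...,0]<0.75)&(abs(W[...,1])<0.35)
    def rep(name,m):
        P=W[m&reg]
        if len(P)<10: print(n,name,len(P)); return
        print(n,name,len(P),'min',np.percentile(P,2,0).round(4),'max',np.percentile(P,98,0).round(4))
        xy=P[:,:2].astype(np.float32); R=cv2.minAreaRect(xy); print('   rect',np.round(R[0],4),np.round(R[1],4),round(R[2],2))
    z=W[...,2]
    red=((H<6)|(H>174))&(S>170)&(V>60)
    rep('red',red&(z>0.03)&(z<0.12)); rep('redtop',red&(z>0.09)&(z<0.12))
    blue=(H>100)&(H<115)&(S>100)
    rx=blue&(W[...,0]<0.68)&(W[...,1]<-0.02)
    rep('bluebase',rx&(z<0.012)); rep('blue hi',rx&(z>0.02)&(z<0.062)); 
    yel=(H>22)&(H<35)&(S>110)
    yel&=(z>0.035)&(z<0.065)&(W[...,0]<0.52)&(W[...,1]>-0.2)
    rep('yel',yel)
    P=W[yel&reg]
    if len(P)>30:
        A=np.c_[P[:,:2]-P[:,:2].mean(0),np.ones(len(P))]; k=np.linalg.lstsq(A,P[:,2],rcond=None)[0]; print('  plane',k.round(4),P.mean(0).round(4), 'res',np.std(P[:,2]-A@k))
    print('table z',np.nanmedian(z[(abs(z)<0.01)&reg]))
E
```

```text
wrist red 1245 min [ 0.6137 -0.1778  0.1008] max [ 0.6394 -0.1344  0.1093]
   rect [ 0.6258 -0.159 ] [0.0253 0.0508] 9.82
wrist redtop 1245 min [ 0.6137 -0.1778  0.1008] max [ 0.6394 -0.1344  0.1093]
   rect [ 0.6258 -0.159 ] [0.0253 0.0508] 9.82
wrist bluebase 1537 min [ 0.5845 -0.2203  0.0034] max [ 0.6722 -0.1135  0.0073]
   rect [ 0.6282 -0.17  ] [0.0779 0.1107] 11.17
wrist blue hi 836 min [ 0.5939 -0.2076  0.0332] max [ 0.6616 -0.1232  0.055 ]
   rect [ 0.6286 -0.1701] [0.0586 0.0865] 11.21
wrist yel 4657 min [ 0.4254 -0.1292  0.0531] max [0.4464 0.1262 0.0595]
   rect [ 0.4357 -0.0059] [0.0247 0.2692] 1.57
  plane [ 0.0287 -0.0193  0.0557] [0.4359 0.0596 0.0557] res 0.001474113983030936
table z 0.0001491531457234463
scene red 445 min [ 0.619  -0.2099  0.0648] max [ 0.6493 -0.1399  0.1084]
   rect [ 0.6313 -0.1721] [0.0285 0.0773] 10.58
scene redtop 307 min [ 0.6171 -0.2095  0.0911] max [ 0.6486 -0.1391  0.1089]
   rect [ 0.6312 -0.1717] [0.0279 0.0766] 11.7
scene bluebase 325 min [ 0.6007 -0.2301  0.001 ] max [ 0.6752 -0.1242  0.0112]
   rect [ 0.6307 -0.1741] [0.0786 0.1103] 1
[... 393 characters left out ...]
6   0.0638] max [ 0.6378 -0.1304  0.1088]
   rect [ 0.6248 -0.1692] [0.0268 0.0851] 10.3
side redtop 160 min [ 0.609  -0.208   0.0906] max [ 0.6392 -0.1316  0.1091]
   rect [ 0.6252 -0.1704] [0.0262 0.0824] 9.67
side bluebase 175 min [ 5.822e-01 -2.202e-01 -1.000e-04] max [ 0.654  -0.113   0.0116]
   rect [ 0.6269 -0.1673] [0.0802 0.11  ] 10.25
side blue hi 269 min [ 0.5918 -0.2165  0.0219] max [ 0.6447 -0.122   0.0539]
   rect [ 0.5303 -0.1541] [0.106  0.2196] 79.45
side yel 414 min [ 0.4262 -0.1404  0.0504] max [0.4479 0.1245 0.0612]
   rect [ 0.4374 -0.0153] [0.0263 0.2885] 2.9
  plane [-0.0614 -0.0204  0.0555] [0.4371 0.0063 0.0555] res 0.002146661386101526
table z -0.0004649778700184237
```

```bash
python3 - <<'E'
from h import *
for n in ['scene','side','wrist']:
    c=cam(n); W=cloud(c); z=W[...,2]
    hsv=cv2.cvtColor(c['pixels'],cv2.COLOR_BGR2HSV); H,S,V=[hsv[...,i].astype(int) for i in range(3)]
    yel=(H>22)&(H<35)&(S>110)&(z>0.045)&(z<0.062)&(W[...,0]<0.47)&(W[...,0]>0.4)&(abs(W[...,1])<0.2)
    P=W[yel]; k=np.polyfit(P[:,1],P[:,0],1); kz=np.polyfit(P[:,1],P[:,2],1)
    print(n,'x at y=0',k[1],'yaw',np.degrees(-np.arctan(k[0])),'yrange',np.percentile(P[:,1],[1,99]),'zfit',kz)
    # dark beam top
    d=(V<75)&(z>0.035)&(z<0.065)&(W[...,0]>0.38)&(W[...,0]<0.5)&(abs(W[...,1])<0.26)
    P=W[d]; print(' beam',np.percentile(P,[1,99],axis=0).round(4).tolist(), cv2.minAreaRect(P[:,:2].astype(np.float32)))
    Q=W[(z>0.06)&(z<0.2)&(np.hypot(W[...,0]-.6285,W[...,1]+.17)<0.14)&(np.hypot(W[...,0]-.6285,W[...,1]+.17)>0.05)]
    print(' obst',len(Q), Q[::max(1,len(Q)//12)].round(3).tolist())
E
```

```text
scene x at y=0 0.43692149539771846 yaw 1.0312271848406442 yrange [-0.13793072  0.12459259] zfit [-0.02382313  0.05546604]
 beam [[0.4123, -0.2112, 0.0356], [0.4709, 0.1963, 0.0632]] ((0.43710049986839294, -0.007192537188529968), (0.062129419296979904, 0.4182589650154114), 1.4024808406829834)
 obst 0 []
side x at y=0 0.4374099096136638 yaw 1.6506941220612825 yrange [-0.15467717  0.12612893] zfit [-0.01836444  0.05553799]
 beam [[0.4049, -0.2099, 0.0353], [0.4645, 0.2008, 0.0625]] ((0.43563181161880493, -0.005418404936790466), (0.058917757123708725, 0.4149898886680603), 1.1054315567016602)
 obst 47 [[0.745, -0.247, 0.131], [0.738, -0.254, 0.122], [0.74, -0.251, 0.12], [0.743, -0.249, 0.113], [0.74, -0.249, 0.11], [0.746, -0.247, 0.106], [0.738, -0.257, 0.1], [0.738, -0.252, 0.098], [0.743, -0.247, 0.089], [0.746, -0.245, 0.085], [0.743, -0.246, 0.082], [0.746, -0.245, 0.078], [0.748, -0.242, 0.071], [0.738, -0.25, 0.07], [0.742, -0.251, 0.065], [0.742, -0.25, 0.062]]
wrist x at y=0 0.4378792819444762 yaw 1.9016389451606392 yrange [-0.13545738  0.12743746] zfit [-0.0194711   0.05691392]
 beam [[0.4136, -0.2064, 0.0353], [0.47, 0.1593, 0.063]] ((0.43862125277519226, -0.02160830795764923), (0.0538119412958622, 0.3732277452945709), 2.0595908164978027)
 obst 0 []
```

{"op": "arm_command", "data": {
  "rows": [2, 0, -4, 0, -3, 0, 1, 4, 1, -8, 0, -6, 0, 1, 6, 3, -12, 0, -9, 0, 1, 7.8, 5, -16, 0, -11, 0, 1, 7.85, 7, -17, 0, -11, 0, 1, 7.85, 7, -17, 0, -11, 0, 1, 7.85, 7, -17, 0, -11, 0, 1]
}}

```text
time: 2.83
ee_pos: [0.6279, -0.1713, 0.2313]
tcp_rot: [-89.9, 0.2, 10.9]
wrist_force: [-0.1, -0.8, -0.6]
opening: 0.0851
```

```bash
python3 - <<'E'
from h import *
c=cam('wrist','w1.png'); W=cloud(c); z=W[...,2]
hsv=cv2.cvtColor(c['pixels'],cv2.COLOR_BGR2HSV); H,S,V=[hsv[...,i].astype(int) for i in range(3)]
red=((H<6)|(H>174))&(S>150)&(V>50)
near=(np.hypot(W[...,0]-.6285,W[...,1]+.17)<0.08)
for m in [red&(z>.1)&near,(H>100)&(H<116)&(S>100)&near&(z<.012),(H>100)&(H<116)&(S>100)&near&(z<.062)&(z>.048),(H>100)&(H<116)&(S>100)&near&(z<.042)&(z>.02)]:
    P=W[m]; print(len(P)); 
    if len(P)>10: print(P.min(0).round(4),P.max(0).round(4),cv2.minAreaRect(P[:,:2].astype(np.float32)))
E
```

```text
5446
[ 0.6106 -0.2078  0.1   ] [ 0.6469 -0.1332  0.1106] ((0.6290135383605957, -0.17081765830516815), (0.02487216889858246, 0.07425893098115921), 11.504265785217285)
2861
[ 0.5806 -0.2245  0.0026] [ 0.6774 -0.1101  0.0114] ((0.6286941170692444, -0.17080757021903992), (0.0783812627196312, 0.10905537754297256), 10.920637130737305)
636
[ 0.5928 -0.2163  0.0491] [ 0.6644 -0.1231  0.0559] ((0.6282992959022522, -0.1710667461156845), (0.058002546429634094, 0.08684138208627701), 10.970902442932129)
721
[ 0.5947 -0.2056  0.0365] [ 0.6629 -0.1376  0.0413] ((0.628641664981842, -0.17252066731452942), (0.05833815410733223, 0.06028865650296211), 10.8658447265625)
```

View pics/w1.png

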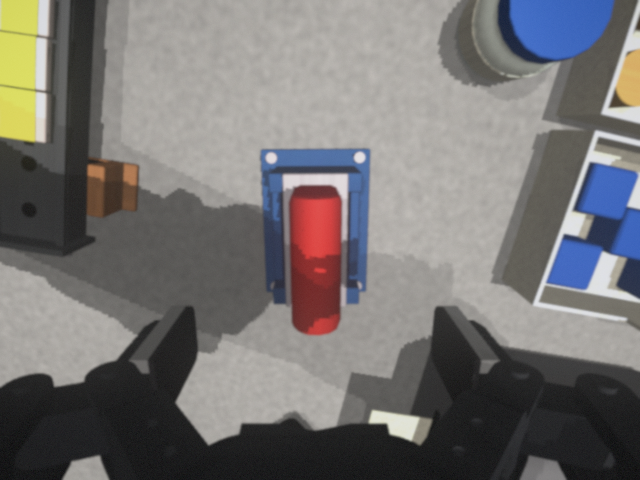

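{"op": "arm_command", "data": {
  "rows": [0.1, 3, 0, 0, 0, 0, 1, 0.1, 6, 0, 0, 0, 0, 1, 0.1, 8.5, 0, 0, 0, 0, 1, 0.1, 9.5, 0, 0, 0, 0, 1, 0.1, 9.5, 0, 0, 0, 0, 1, 0.1, 9.5, 0, 0, 0, 0, 1]
}}

```text
time: 3.38
ee_pos: [0.6298, -0.1691, 0.1408]
tcp_rot: [-90.0, -0.1, 11.1]
wrist_force: [-0.3, -0.6, 0.2]
opening: 0.0852
```

{"op": "arm_command", "data": {
  "rows": [0, 0, 0, 0, 0, 0, -1, 0, 0, 0, 0, 0, 0, -1, 0, 0, 0, 0, 0, 0, -1, 0, 0, 0, 0, 0, 0, -1, 0, 0, 0, 0, 0, 0, -1, 0, 0, 0, 0, 0, 0, -1, 0, 0, 0, 0, 0, 0, -1, 0, 0, 0, 0, 0, 0, -1],
  "force": 100
}}

```text
time: 4.05
ee_pos: [0.6297, -0.17, 0.1398]
tcp_rot: [-90.0, -0.1, 11.0]
wrist_force: [-1.6, -0.1, 4.4]
opening: 0.0266
```

{"op": "arm_command", "data": {
  "rows": [0, -1, 0, 0, 0, 0, -1, 0, -3, 0, 0, 0, 0, -1, 0, -5, 0, 0, 0, 0, -1, 0, -7, 0, 0, 0, 0, -1, 0, -9, 0, 0, 0, 0, -1, 0, -9, 0, 0, 0, 0, -1, 0, -9, 0, 0, 0, 0, -1, 0, -9, 0, 0, 0, 0, -1, 0, -9, 0, 0, 0, 0, -1, 0, -9, 0, 0, 0, 0, -1]
}}

```text
time: 4.88
ee_pos: [0.629, -0.1697, 0.2271]
tcp_rot: [-89.9, 0.1, 11.0]
wrist_force: [-0.9, -0.4, -4.2]
opening: 0.0264
```

```bash
python3 - <<'E'
from h import *
o=sensors.get_obs(); print(o['ee_pos'],o['tcp_rot'],o['wrist_force'],o['torque'],o['opening'])
c=cam('wrist','w2.png'); c2=cam('scene','s2.png')
for n,c in [('wrist',c),('scene',c2),('side',cam('side'))]:
    W=cloud(c); z=W[...,2]
    hsv=cv2.cvtColor(c['pixels'],cv2.COLOR_BGR2HSV); H,S,V=[hsv[...,i].astype(int) for i in range(3)]
    near=(np.hypot(W[...,0]-.6285,W[...,1]+.17)<0.1)
    m=((H<6)|(H>174))&(S>150)&(V>50)&near&(z>.1)
    P=W[m]; print(n,len(P),P.min(0).round(4),P.max(0).round(4),cv2.minAreaRect(P[:,:2].astype(np.float32)))
E
```

```text
[ 0.62904211 -0.16969537  0.22712052] [-89.93246406   0.13445273  11.00034723] [-0.85132415 -0.38121259 -4.18862809] [ 0.08141129 -0.06160446 -0.00813732] 0.02644733950991177
wrist 14579 [ 0.6111 -0.1955  0.1801] [ 0.6474 -0.1321  0.2299] ((0.6283406615257263, -0.16374678909778595), (0.027731668204069138, 0.061502307653427124), 11.701136589050293)
scene 355 [ 0.609  -0.2117  0.148 ] [ 0.6521 -0.1516  0.2251] ((0.6300092935562134, -0.1829623281955719), (0.032560937106609344, 0.06417802721261978), 32.66200637817383)
side 219 [ 0.6061 -0.1916  0.1488] [ 0.6515 -0.1272  0.2181] ((0.6298062801361084, -0.15645241737365723), (0.03508841246366501, 0.071454718708992), 33.4189338684082)
```

View pics/w2.png

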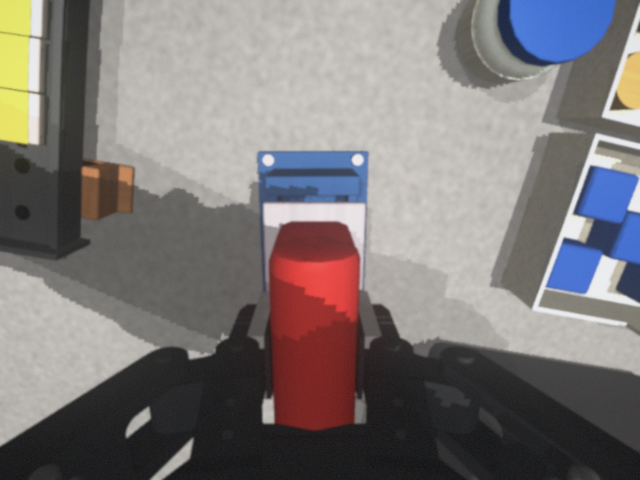

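View pics/s2.png

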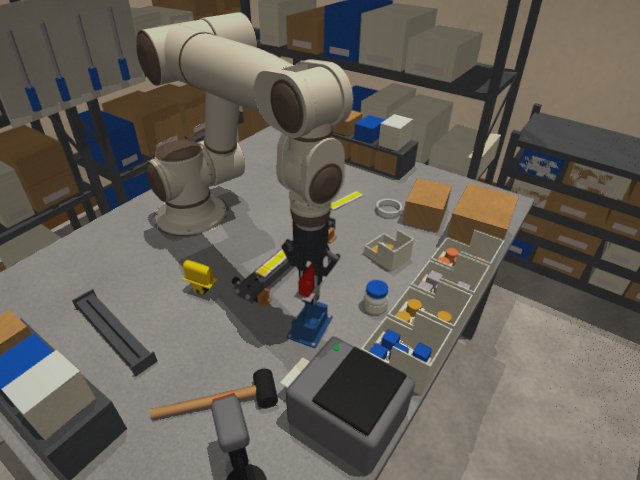

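{"op": "arm_command", "data": {
  "rows": [-2.9, 0, 1.3, 0, 1.5, 0, -1, -5.8, 0, 2.6, 0, 3, 0, -1, -8.7, 0, 3.9, 0, 4.5, 0, -1, -11.6, 0, 5.2, 0, 6, 0, -1, -14.5, 0, 6.5, 0, 8, 0, -1, -17.6, 0, 7.9, 0, 9.4, 0, -1, -17.6, 1, 7.9, 0, 9.4, 0, -1, -17.6, 2, 7.9, 0, 9.4, 0, -1, -17.6, 2, 7.9, 0, 9.4, 0, -1, -17.6, 2, 7.9, 0, 9.4, 0, -1, -17.6, 2, 7.9, 0, 9.4, 0, -1]
}}

```text
time: 5.95
ee_pos: [0.4422, -0.126, 0.2087]
tcp_rot: [-90.0, 0.0, 1.6]
wrist_force: [-0.3, -0.8, -4.6]
opening: 0.0265
```

```bash
python3 - <<'E'
from h import *
o=sensors.get_obs(); print(o['ee_pos'],o['tcp_rot'],o['wrist_force'],o['torque'],o['opening'])
c=cam('wrist','w3.png'); c2=cam('scene','s3.png'); c3=cam('side','d3.png')
cr=lambda c,u,v:cv2.resize(c['pixels'][v-60:v+60,u-80:u+80],None,fx=4,fy=4,interpolation=cv2.INTER_CUBIC)
cv2.imwrite('pics/m3.png',np.hstack([cr(c2,265,280),cr(c3,380,220)])[:, ::1] if 0 else cv2.resize(np.hstack([cr(c2,265,280),cr(c3,380,220)]),(800,300)))
E
```

```text
[ 0.44224293 -0.12597243  0.20871537] [-8.99896613e+01  3.14680800e-02  1.61202252e+00] [-0.32452768 -0.78681442 -4.55501638] [ 0.04375144 -0.0104755   0.02065193] 0.026492967026146626
```

View pics/w3.png

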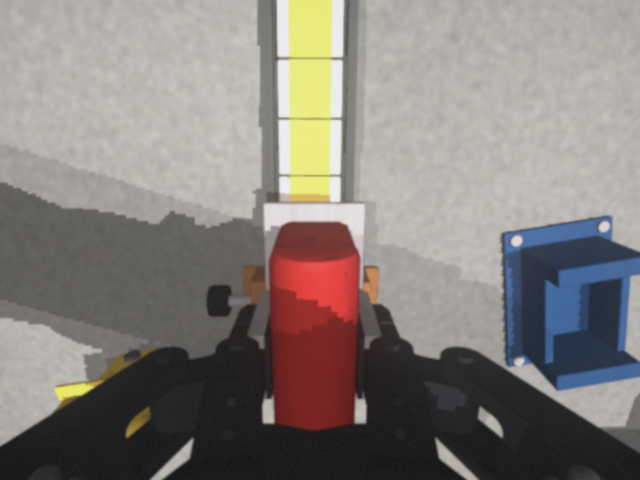

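View pics/m3.png

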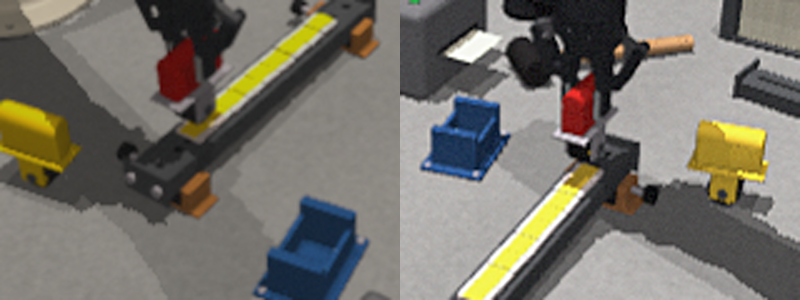

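{"op": "arm_command", "data": {
  "rows": [-0.1, 0.8, 0, 0, 0, 0, -1, -0.1, 1.4, 0, 0, 0, 0, -1, -0.1, 1.4, 0, 0, 0, 0, -1, -0.1, 1.4, 0, 0, 0, 0, -1]
}}

```text
time: 6.43
ee_pos: [0.4403, -0.1258, 0.1942]
tcp_rot: [-90.0, 0.1, 1.6]
wrist_force: [-0.1, -0.1, -3.4]
opening: 0.0263
```

{"op": "arm_command", "data": {
  "rows": [0, 0.1, 0, 0, 0, 0, -1, 0, 0.2, 0, 0, 0, 0, -1, 0, 0.2, 0, 0, 0, 0, -1]
}}

```text
time: 6.68
ee_pos: [0.4407, -0.1259, 0.1929]
tcp_rot: [-90.0, -0.0, 1.6]
wrist_force: [-0.1, 0.2, -3.6]
opening: 0.0265
```

{"op": "arm_command", "data": {
  "rows": [0, 0.1, 0, 0, 0, 0, -1, 0, 0.1, 0, 0, 0, 0, -1, 0, 0.1, 0, 0, 0, 0, -1]
}}

```text
time: 6.93
ee_pos: [0.4407, -0.1259, 0.1921]
tcp_rot: [-90.0, -0.0, 1.6]
wrist_force: [-0.7, 0.3, -2.1]
opening: 0.027
```

{"op": "arm_command", "data": {
  "rows": [0, 0.1, 0, 0, 0, 0, -1, 0, 0.1, 0, 0, 0, 0, -1, 0, 0.1, 0, 0, 0, 0, -1]
}}

```text
time: 7.18
ee_pos: [0.4407, -0.1259, 0.1914]
tcp_rot: [-90.0, -0.0, 1.6]
wrist_force: [-1.2, -0.2, 3.6]
opening: 0.0267
```

{"op": "arm_command", "data": {
  "rows": [0, 0.1, 0, 0, 0, 0, -1, 0, 0.1, 0, 0, 0, 0, -1, 0, 0.1, 0, 0, 0, 0, -1]
}}

```text
time: 7.43
ee_pos: [0.4408, -0.1259, 0.1901]
tcp_rot: [-90.0, -0.0, 1.6]
wrist_force: [0.1, 0.2, 4.4]
opening: 0.0268
```

{"op": "arm_command", "data": {
  "rows": [0, 0.1, 0, 0, 0, 0, -1, 0, 0.2, 0, 0, 0, 0, -1, 0, 0.2, 0, 0, 0, 0, -1]
}}

```text
time: 7.68
ee_pos: [0.4408, -0.1259, 0.1878]
tcp_rot: [-90.0, -0.0, 1.6]
wrist_force: [0.4, 0.1, 3.0]
opening: 0.0266
```

{"op": "arm_command", "data": {
  "rows": [0, 0.1, 0, 0, 0, 0, -1, 0, 0.1, 0, 0, 0, 0, -1]
}}

```text
time: 7.85
ee_pos: [0.4408, -0.1259, 0.1877]
tcp_rot: [-90.0, -0.1, 1.6]
wrist_force: [-1.9, -0.0, 9.1]
opening: 0.0268
```

{"op": "arm_command", "data": {
  "rows": [0, 0.1, 0, 0, 0, 0, -1, 0, 0.1, 0, 0, 0, 0, -1]
}}

```text
time: 8.02
ee_pos: [0.4408, -0.126, 0.1875]
tcp_rot: [-90.0, -0.1, 1.6]
wrist_force: [-4.3, 0.8, 16.4]
opening: 0.0268
```

{"op": "arm_command", "data": {
  "rows": [0, 0, 0.3, 0, 0, 0, -1, 0, 0, 0.6, 0, 0, 0, -1, 0, 0.01, 0.9, 0, 0, 0, -1, 0, 0.02, 1.2, 0, 0, 0, -1]
}}

```text
time: 8.35
ee_pos: [0.4406, -0.1148, 0.1873]
tcp_rot: [-90.2, -0.1, 1.6]
wrist_force: [-2.9, -4.6, 15.7]
opening: 0.0266
```

{"op": "arm_command", "data": {
  "rows": [0, 0, 0.3, 0, 0, 0, -1, 0, 0.01, 0.6, 0, 0, 0, -1, 0, 0.01, 0.9, 0, 0, 0, -1, 0, 0.02, 1.2, 0, 0, 0, -1]
}}

```text
time: 8.68
ee_pos: [0.4404, -0.102, 0.1869]
tcp_rot: [-90.1, -0.1, 1.6]
wrist_force: [-2.0, -0.6, 14.9]
opening: 0.0266
```

{"op": "arm_command", "data": {
  "rows": [0, 0.01, 0.3, 0, 0, 0, -1, 0, 0.01, 0.6, 0, 0, 0, -1, 0, 0.02, 0.9, 0, 0, 0, -1, 0, 0.02, 1.2, 0, 0, 0, -1, 0, 0.03, 1.5, 0, 0, 0, -1, 0, 0.03, 1.8, 0, 0, 0, -1]
}}

```text
time: 9.18
ee_pos: [0.4399, -0.0845, 0.1865]
tcp_rot: [-90.2, -0.1, 1.6]
wrist_force: [-2.2, -3.6, 12.7]
opening: 0.0266
```

{"op": "arm_command", "data": {
  "rows": [0, 0.01, 0.3, 0, 0, 0, -1, 0, 0.01, 0.6, 0, 0, 0, -1, 0, 0.02, 0.9, 0, 0, 0, -1, 0, 0.03, 1.2, 0, 0, 0, -1, 0, 0.03, 1.5, 0, 0, 0, -1, 0, 0.04, 1.8, 0, 0, 0, -1]
}}

```text
time: 9.68
ee_pos: [0.4394, -0.0659, 0.1859]
tcp_rot: [-90.0, -0.1, 1.6]
wrist_force: [-1.3, -0.4, 12.3]
opening: 0.0265
```

{"op": "arm_command", "data": {
  "rows": [0, 0.01, 0.3, 0, 0, 0, -1, 0, 0.02, 0.6, 0, 0, 0, -1, 0, 0.03, 0.9, 0, 0, 0, -1, 0, 0.03, 1.2, 0, 0, 0, -1, 0, 0.04, 1.5, 0, 0, 0, -1, 0, 0.05, 1.8, 0, 0, 0, -1]
}}

```text
time: 10.18
ee_pos: [0.439, -0.048, 0.1854]
tcp_rot: [-90.0, -0.1, 1.6]
wrist_force: [-1.8, -1.5, 11.7]
opening: 0.0265
```

{"op": "arm_command", "data": {
  "rows": [0, 0.01, 0.3, 0, 0, 0, -1, 0, 0.02, 0.6, 0, 0, 0, -1, 0, 0.03, 0.9, 0, 0, 0, -1, 0, 0.03, 1.2, 0, 0, 0, -1, 0, 0.04, 1.5, 0, 0, 0, -1, 0, 0.05, 1.8, 0, 0, 0, -1]
}}

```text
time: 10.68
ee_pos: [0.4385, -0.03, 0.1849]
tcp_rot: [-90.0, -0.1, 1.6]
wrist_force: [-2.1, -6.2, 13.4]
opening: 0.0265
```

{"op": "arm_command", "data": {
  "rows": [0, 0.01, 0.3, 0, 0, 0, -1, 0, 0.02, 0.6, 0, 0, 0, -1, 0, 0.03, 0.9, 0, 0, 0, -1, 0, 0.03, 1.2, 0, 0, 0, -1, 0, 0.04, 1.5, 0, 0, 0, -1, 0, 0.05, 1.8, 0, 0, 0, -1]
}}

```text
time: 11.18
ee_pos: [0.438, -0.0118, 0.1844]
tcp_rot: [-90.0, -0.1, 1.6]
wrist_force: [-1.2, -0.9, 12.3]
opening: 0.0265
```

Steady at ~16–18 N contact. Continue.

{"op": "arm_command", "data": {
  "rows": [0, 0.01, 0.3, 0, 0, 0, -1, 0, 0.02, 0.6, 0, 0, 0, -1, 0, 0.03, 0.9, 0, 0, 0, -1, 0, 0.03, 1.2, 0, 0, 0, -1, 0, 0.04, 1.5, 0, 0, 0, -1, 0, 0.05, 1.8, 0, 0, 0, -1]
}}

```text
time: 11.68
ee_pos: [0.4375, 0.0057, 0.1839]
tcp_rot: [-90.1, -0.1, 1.6]
wrist_force: [-0.3, -2.8, 10.9]
opening: 0.0267
```

{"op": "arm_command", "data": {
  "rows": [0, 0.01, 0.3, 0, 0, 0, -1, 0, 0.02, 0.6, 0, 0, 0, -1, 0, 0.03, 0.9, 0, 0, 0, -1, 0, 0.03, 1.2, 0, 0, 0, -1, 0, 0.04, 1.5, 0, 0, 0, -1, 0, 0.05, 1.8, 0, 0, 0, -1]
}}

```text
time: 12.18
ee_pos: [0.437, 0.0243, 0.1833]
tcp_rot: [-90.0, -0.1, 1.6]
wrist_force: [-1.0, 0.4, 11.2]
opening: 0.0271
```

{"op": "arm_command", "data": {
  "rows": [0, 0.01, 0.3, 0, 0, 0, -1, 0, 0.02, 0.6, 0, 0, 0, -1, 0, 0.03, 0.9, 0, 0, 0, -1, 0, 0.03, 1.2, 0, 0, 0, -1, 0, 0.04, 1.5, 0, 0, 0, -1, 0, 0.05, 1.8, 0, 0, 0, -1]
}}

```text
time: 12.68
ee_pos: [0.4365, 0.0421, 0.1828]
tcp_rot: [-90.0, -0.1, 1.6]
wrist_force: [-0.8, 0.2, 10.9]
opening: 0.0261
```

{"op": "arm_command", "data": {
  "rows": [0, 0.01, 0.3, 0, 0, 0, -1, 0, 0.02, 0.6, 0, 0, 0, -1, 0, 0.03, 0.9, 0, 0, 0, -1, 0, 0.03, 1.2, 0, 0, 0, -1, 0, 0.04, 1.5, 0, 0, 0, -1, 0, 0.05, 1.8, 0, 0, 0, -1]
}}

```text
time: 13.18
ee_pos: [0.436, 0.0601, 0.1823]
tcp_rot: [-90.0, -0.1, 1.6]
wrist_force: [-1.0, -5.1, 12.3]
opening: 0.0265
```

{"op": "arm_command", "data": {
  "rows": [0, 0.01, 0.3, 0, 0, 0, -1, 0, 0.02, 0.6, 0, 0, 0, -1, 0, 0.03, 0.9, 0, 0, 0, -1, 0, 0.04, 1.2, 0, 0, 0, -1, 0, 0.05, 1.5, 0, 0, 0, -1, 0, 0.06, 1.8, 0, 0, 0, -1]
}}

```text
time: 13.68
ee_pos: [0.4355, 0.0783, 0.1817]
tcp_rot: [-90.0, -0.1, 1.6]
wrist_force: [-0.3, -0.5, 10.9]
opening: 0.0266
```

{"op": "arm_command", "data": {
  "rows": [0, 0.01, 0.3, 0, 0, 0, -1, 0, 0.02, 0.6, 0, 0, 0, -1, 0, 0.03, 0.9, 0, 0, 0, -1, 0, 0.03, 1.2, 0, 0, 0, -1, 0, 0.04, 1.5, 0, 0, 0, -1, 0, 0.05, 1.8, 0, 0, 0, -1]
}}

```text
time: 14.18
ee_pos: [0.435, 0.0956, 0.1813]
tcp_rot: [-90.1, -0.1, 1.6]
wrist_force: [-0.5, -3.4, 12.5]
opening: 0.027
```

{"op": "arm_command", "data": {
  "rows": [0, 0.01, 0.3, 0, 0, 0, -1, 0, 0.02, 0.6, 0, 0, 0, -1, 0, 0.03, 0.9, 0, 0, 0, -1, 0, 0.03, 1.2, 0, 0, 0, -1, 0, 0.04, 1.5, 0, 0, 0, -1, 0, 0.05, 1.8, 0, 0, 0, -1]
}}

```text
time: 14.68
ee_pos: [0.4345, 0.1143, 0.1807]
tcp_rot: [-90.0, -0.1, 1.6]
wrist_force: [0.5, -0.4, 10.8]
opening: 0.0273
```

{"op": "arm_command", "data": {
  "rows": [0, 0.01, 0.3, 0, 0, 0, -1, 0, 0.02, 0.6, 0, 0, 0, -1, 0, 0.02, 0.6, 0, 0, 0, -1]
}}

```text
time: 14.93
ee_pos: [0.4343, 0.1206, 0.1805]
tcp_rot: [-89.9, -0.1, 1.6]
wrist_force: [0.1, 0.7, 10.2]
opening: 0.0263
```

{"op": "arm_command", "data": {
  "rows": [0, 0.05, 0, 0, 0, 0, -1, 0, 0.06, 0, 0, 0, 0, -1, 0, 0.04, -0.5, 0, 0, 0, -1, 0, 0.03, -1, 0, 0, 0, -1, 0, 0.02, -1.5, 0, 0, 0, -1, 0, 0, -2, 0, 0, 0, -1]
}}

```text
time: 15.43
ee_pos: [0.4349, 0.1003, 0.181]
tcp_rot: [-89.9, -0.1, 1.6]
wrist_force: [-0.6, 2.0, 14.3]
opening: 0.0265
```

{"op": "arm_command", "data": {
  "rows": [0, -0.01, -0.5, 0, 0, 0, -1, 0, -0.03, -1, 0, 0, 0, -1, 0, -0.04, -1.5, 0, 0, 0, -1, 0, -0.06, -2, 0, 0, 0, -1, 0, -0.07, -2.5, 0, 0, 0, -1, 0, -0.09, -3, 0, 0, 0, -1, 0, -0.1, -3.5, 0, 0, 0, -1, 0, -0.11, -4, 0, 0, 0, -1]
}}

```text
time: 16.1
ee_pos: [0.4361, 0.0602, 0.1822]
tcp_rot: [-89.9, -0.2, 1.6]
wrist_force: [-2.3, 2.0, 15.2]
opening: 0.0264
```

{"op": "arm_command", "data": {
  "rows": [0, -0.01, -0.5, 0, 0, 0, -1, 0, -0.03, -1, 0, 0, 0, -1, 0, -0.04, -1.5, 0, 0, 0, -1, 0, -0.06, -2, 0, 0, 0, -1, 0, -0.07, -2.5, 0, 0, 0, -1, 0, -0.09, -3, 0, 0, 0, -1, 0, -0.1, -3.5, 0, 0, 0, -1, 0, -0.11, -4, 0, 0, 0, -1]
}}

```text
time: 16.77
ee_pos: [0.4372, 0.0201, 0.1833]
tcp_rot: [-90.0, -0.2, 1.6]
wrist_force: [-2.8, 1.3, 16.2]
opening: 0.0266
```

{"op": "arm_command", "data": {
  "rows": [0, -0.01, -0.5, 0, 0, 0, -1, 0, -0.03, -1, 0, 0, 0, -1, 0, -0.05, -1.5, 0, 0, 0, -1, 0, -0.07, -2, 0, 0, 0, -1, 0, -0.08, -2.5, 0, 0, 0, -1, 0, -0.1, -3, 0, 0, 0, -1, 0, -0.11, -3.5, 0, 0, 0, -1, 0, -0.13, -4, 0, 0, 0, -1]
}}

```text
time: 17.43
ee_pos: [0.4383, -0.02, 0.1845]
tcp_rot: [-90.0, -0.2, 1.6]
wrist_force: [-2.2, 1.2, 14.7]
opening: 0.0266
```

{"op": "arm_command", "data": {
  "rows": [0, -0.01, -0.5, 0, 0, 0, -1, 0, -0.03, -1, 0, 0, 0, -1, 0, -0.05, -1.5, 0, 0, 0, -1, 0, -0.07, -2, 0, 0, 0, -1, 0, -0.08, -2.5, 0, 0, 0, -1, 0, -0.1, -3, 0, 0, 0, -1, 0, -0.11, -3.5, 0, 0, 0, -1, 0, -0.13, -4, 0, 0, 0, -1]
}}

```text
time: 18.1
ee_pos: [0.4394, -0.06, 0.1857]
tcp_rot: [-90.0, -0.2, 1.6]
wrist_force: [-0.5, 1.0, 13.6]
opening: 0.0271
```

{"op": "arm_command", "data": {
  "rows": [0, -0.01, -0.5, 0, 0, 0, -1, 0, -0.03, -1, 0, 0, 0, -1, 0, -0.05, -1.5, 0, 0, 0, -1, 0, -0.07, -2, 0, 0, 0, -1, 0, -0.08, -2.5, 0, 0, 0, -1, 0, -0.1, -3, 0, 0, 0, -1, 0, -0.11, -3.5, 0, 0, 0, -1, 0, -0.13, -4, 0, 0, 0, -1]
}}

```text
time: 18.77
ee_pos: [0.4405, -0.1001, 0.1869]
tcp_rot: [-90.0, -0.1, 1.6]
wrist_force: [-0.6, 1.3, 11.7]
opening: 0.0266
```

Last bit to section 1, then lift.

{"op": "arm_command", "data": {
  "rows": [0, -0.01, -0.5, 0, 0, 0, -1, 0, -0.03, -1, 0, 0, 0, -1, 0, -0.05, -1.5, 0, 0, 0, -1, 0, -0.06, -2, 0, 0, 0, -1, 0, -0.06, -2, 0, 0, 0, -1, 0, -2, -2, 0, 0, 0, -1, 0, -4, -2, 0, 0, 0, -1, 0, -4, -2, 0, 0, 0, -1, 0, -4, -2, 0, 0, 0, -1]
}}

```text
time: 19.52
ee_pos: [0.4407, -0.1199, 0.2251]
tcp_rot: [-90.0, -0.0, 1.6]
wrist_force: [0.2, -0.0, -5.2]
opening: 0.0269
```

```bash
python3 - <<'E'
from h import *
o=sensors.get_obs(); print(o['ee_pos'],o['tcp_rot'],o['wrist_force'],o['opening'])
ya=np.radians(1.6); ex=np.array([np.cos(ya),np.sin(ya)]); ey=np.array([-np.sin(ya),np.cos(ya)])
for n in ['scene','side','wrist']:
    c=cam(n,n+'4.png'); W=cloud(c); z=W[...,2]
    hsv=cv2.cvtColor(c['pixels'],cv2.COLOR_BGR2HSV); H,S,V=[hsv[...,i].astype(int) for i in range(3)]
    d=W[...,:2]-[0.4373,-0.0055]; X=d@ex; Y=d@ey
    m=(H>22)&(H<35)&(S>110)&(abs(X)<.02)&(z>.035)&(z<.07)
    print(n,[(int((m&(abs(Y-yc)<.01)).sum()), round(1000*float(np.median((z+0.028*Y)[m&(abs(Y-yc)<.01)])),1)) for yc in np.arange(-4,5)*.03])
E
```

```text
[ 0.44067623 -0.11992002  0.22505595] [-8.99993423e+01 -7.85872220e-03  1.60022860e+00] [ 0.19105914 -0.02739221 -5.15424073] 0.026855283607042008
scene [(38, 51.0), (32, 51.4), (34, 51.9), (35, 51.2), (32, 50.7), (30, 51.8), (29, 51.1), (27, 52.0), (26, 50.9)]
side [(20, 52.2), (19, 52.5), (25, 51.7), (34, 52.2), (36, 51.7), (30, 50.9), (40, 51.7), (38, 51.6), (41, 51.0)]
wrist [(0, nan), (304, 53.1), (1163, 53.1), (1257, 53.1), (1378, 53.1), (286, 53.0), (0, nan), (0, nan), (0, nan)]
  return _methods._mean(a, axis=axis, dtype=dtype,
  ret = ret.dtype.type(ret / rcount)
```

View pics/scene4.png

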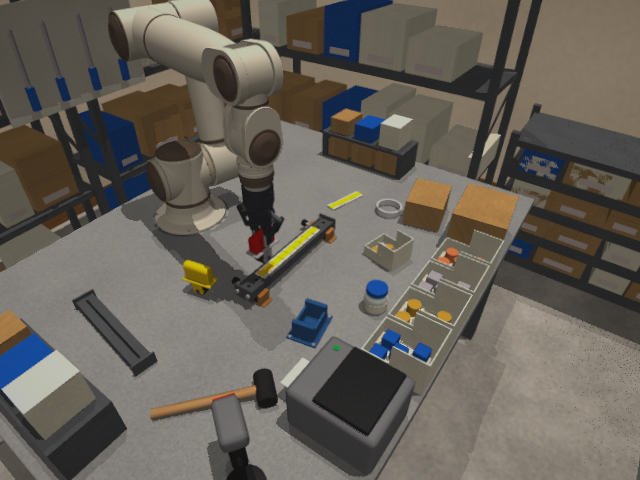

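View pics/wrist4.png

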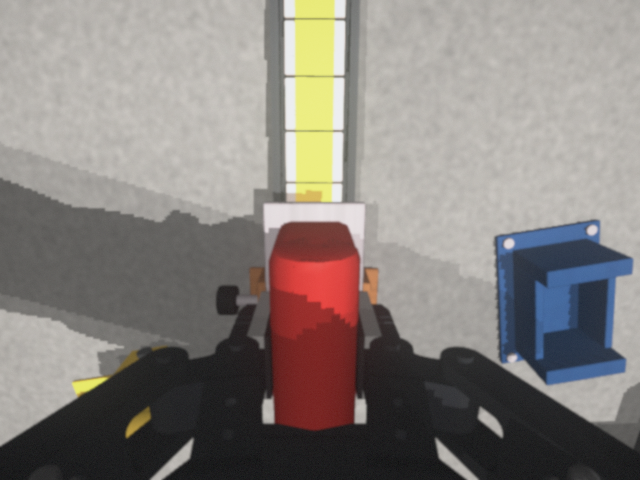

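{"op": "arm_command", "data": {
  "rows": [3, 0, -0.9, 0, -1.5, 0, -1, 6, 0, -1.8, 0, -3, 0, -1, 9, 0, -2.7, 0, -4.5, 0, -1, 12, 0, -3.6, 0, -6, 0, -1, 15, 0, -4.5, 0, -7.5, 0, -1, 17.5, 0, -5.2, 0, -9, 0, -1, 18.7, 0, -5.6, 0, -9.4, 0, -1, 18.7, 0, -5.6, 0, -9.4, 0, -1, 18.7, 0, -5.6, 0, -9.4, 0, -1, 18.7, 0, -5.6, 0, -9.4, 0, -1]
}}

```text
time: 20.5
ee_pos: [0.6283, -0.1704, 0.2244]
tcp_rot: [-89.9, 0.1, 11.0]
wrist_force: [-0.7, 0.2, -3.8]
opening: 0.0268
```

```bash
python3 - <<'E'
from h import *
o=sensors.get_obs(); print(o['ee_pos'],o['tcp_rot'],o['wrist_force'],o['opening'])
c=cam('wrist','w5.png')
W=cloud(c); z=W[...,2]
hsv=cv2.cvtColor(c['pixels'],cv2.COLOR_BGR2HSV); H,S,V=[hsv[...,i].astype(int) for i in range(3)]
near=(np.hypot(W[...,0]-.6285,W[...,1]+.17)<0.08)
for lo,hi in [(.001,.012),(.048,.062)]:
    P=W[(H>100)&(H<116)&(S>100)&near&(z<hi)&(z>lo)]; print(len(P),P.max(0).round(4),P.min(0).round(4))
E
```

```text
[ 0.62827276 -0.170443    0.22441142] [-89.94421151   0.11127507  10.98642912] [-0.67618909  0.19840143 -3.75704252] 0.026817837782249023
2260 [ 0.663  -0.11    0.0109] [ 0.5801 -0.1595  0.0028]
1935 [ 0.6502 -0.1232  0.0564] [ 0.5926 -0.1455  0.0493]
```

View pics/w5.png

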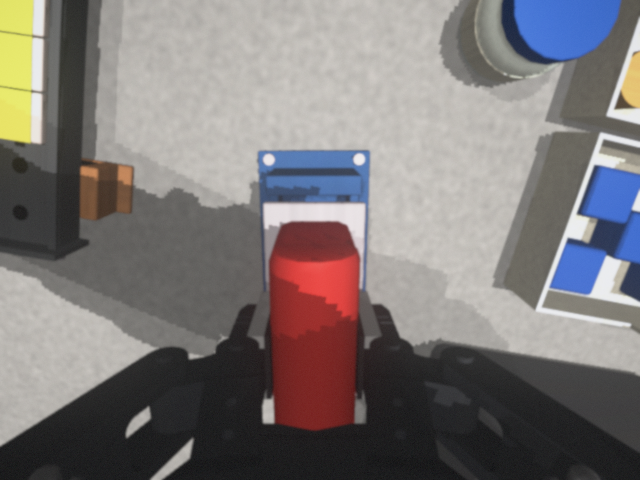

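{"op": "arm_command", "data": {
  "rows": [0, 2, 0, 0, 0, 0, -1, 0, 4, 0, 0, 0, 0, -1, 0, 5.5, 0, 0, 0, 0, -1, 0, 7, 0, 0, 0, 0, -1, 0, 7.6, 0, 0, 0, 0, -1, 0, 8, 0, 0, 0, 0, -1, 0, 8, 0, 0, 0, 0, -1, 0, 8, 0, 0, 0, 0, -1]
}}

```text
time: 21.22
ee_pos: [0.629, -0.1706, 0.1466]
tcp_rot: [-90.0, -0.1, 11.0]
wrist_force: [-0.5, 0.1, -4.2]
opening: 0.0264
```

{"op": "arm_command", "data": {
  "rows": [0, 0.2, 0, 0, 0, 0, -1, 0, 0.4, 0, 0, 0, 0, -1, 0, 0.4, 0, 0, 0, 0, -1]
}}

```text
time: 21.47
ee_pos: [0.629, -0.1707, 0.1417]
tcp_rot: [-90.0, -0.0, 11.0]
wrist_force: [0.4, -0.2, -4.0]
opening: 0.0264
```

{"op": "arm_command", "data": {
  "rows": [0, 0.1, 0, 0, 0, 0, -1, 0, 0.2, 0, 0, 0, 0, -1, 0, 0.2, 0, 0, 0, 0, -1]
}}

```text
time: 21.72
ee_pos: [0.629, -0.1706, 0.1399]
tcp_rot: [-90.0, -0.0, 11.0]
wrist_force: [-0.7, 0.1, -2.4]
opening: 0.0263
```

{"op": "arm_command", "data": {
  "rows": [0, 0.05, 0, 0, 0, 0, -1, 0, 0.05, 0, 0, 0, 0, -1]
}}

```text
time: 21.88
ee_pos: [0.629, -0.1706, 0.1399]
tcp_rot: [-90.0, -0.0, 11.0]
wrist_force: [-3.0, 0.4, 3.3]
opening: 0.0268
```

Seated (plate takes the load). Release gently and rise.

{"op": "arm_command", "data": {
  "rows": [0, 0, 0, 0, 0, 0, 0.2, 0, 0, 0, 0, 0, 0, 0.6, 0, 0, 0, 0, 0, 0, 1, 0, 0, 0, 0, 0, 0, 1, 0, 0, 0, 0, 0, 0, 1, 0, 0, 0, 0, 0, 0, 1, 0, 0, 0, 0, 0, 0, 1, 0, 0, 0, 0, 0, 0, 1]
}}

```text
time: 22.55
ee_pos: [0.629, -0.1706, 0.1391]
tcp_rot: [-90.0, 0.0, 11.0]
wrist_force: [-0.5, 0.5, 0.0]
opening: 0.0853
```

{"op": "arm_command", "data": {
  "rows": [0, -2, 0, 0, 0, 0, 1, 0, -4, 0, 0, 0, 0, 1, 0, -6, 0, 0, 0, 0, 1, 0, -8, 0, 0, 0, 0, 1, 0, -10, 0, 0, 0, 0, 1, 0, -12, 0, 0, 0, 0, 1, 0, -12, 0, 0, 0, 0, 1, 0, -12, 0, 0, 0, 0, 1]
}}

```text
time: 23.22
ee_pos: [0.6294, -0.1707, 0.2602]
tcp_rot: [-90.1, -0.1, 11.0]
wrist_force: [-1.0, 0.5, 0.0]
opening: 0.0855
```

```bash
python3 - <<'E'
from h import *
o=sensors.get_obs(); print(o['time'],o['ee_pos'],o['wrist_force'],o['opening'])
ya=np.radians(1.6); ex=np.array([np.cos(ya),np.sin(ya)]); ey=np.array([-np.sin(ya),np.cos(ya)])
for n in ['wrist','scene','side']:
    c=cam(n,n+'6.png'); W=cloud(c); z=W[...,2]
    hsv=cv2.cvtColor(c['pixels'],cv2.COLOR_BGR2HSV); H,S,V=[hsv[...,i].astype(int) for i in range(3)]
    near=(np.hypot(W[...,0]-.6285,W[...,1]+.17)<0.08)
    for m in [((H<6)|(H>174))&(S>150)&(V>50)&(z>.09)&near,(H>100)&(H<116)&(S>100)&near&(z<.012)]:
        P=W[m]; print(n,len(P),P.max(0).round(4),cv2.minAreaRect(P[:,:2].astype(np.float32)))
    d=W[...,:2]-[0.4373,-0.0055]; X=d@ex; Y=d@ey
    m=(H>22)&(H<35)&(S>110)&(abs(X)<.02)&(z>.035)&(z<.07)
    print(n,[round(1000*float(np.median((z+0.028*Y)[m&(abs(Y-yc)<.01)])),1) if (m&(abs(Y-yc)<.01)).any() else 0 for yc in np.arange(-4,5)*.03])
E
```

```text
23.2167 [ 0.62936376 -0.17073919  0.2602186 ] [-1.00223257  0.51258095  0.00987619] 0.08554849430068914
wrist 4060 [ 0.6476 -0.1335  0.112 ] ((0.6300310492515564, -0.1710348278284073), (0.025220226496458054, 0.07353543490171432), 10.51705265045166)
wrist 2425 [ 0.6766 -0.11    0.0085] ((0.6281442642211914, -0.1704728901386261), (0.07811866700649261, 0.10864591598510742), 11.083182334899902)
wrist [53.3, 53.2, 53.2, 0, 0, 0, 0, 0, 0]
scene 311 [ 0.6513 -0.1351  0.1112] ((0.6326002478599548, -0.17345501482486725), (0.02798948623239994, 0.07677806913852692), 11.887909889221191)
scene 318 [ 0.6777 -0.1132  0.0119] ((0.6304267048835754, -0.17377378046512604), (0.07867062091827393, 0.10960786044597626), 10.893410682678223)
scene [51.6, 50.9, 51.2, 50.5, 0, 0, 0, 0, 0]
side 161 [ 0.6444 -0.1282  0.1098] ((0.6277360916137695, -0.16865220665931702), (0.029010895639657974, 0.08379460126161575), 12.445316314697266)
side 176 [ 0.6586 -0.1069  0.0119] ((0.6258392333984375, -0.16638833284378052), (0.07759418338537216, 0.11047767847776413), 10.333405494689941)
side [52.8, 51.6, 51.9, 51.4, 52.3, 50.8, 51.5, 51.7, 51.2]
```

View pics/wrist6.png

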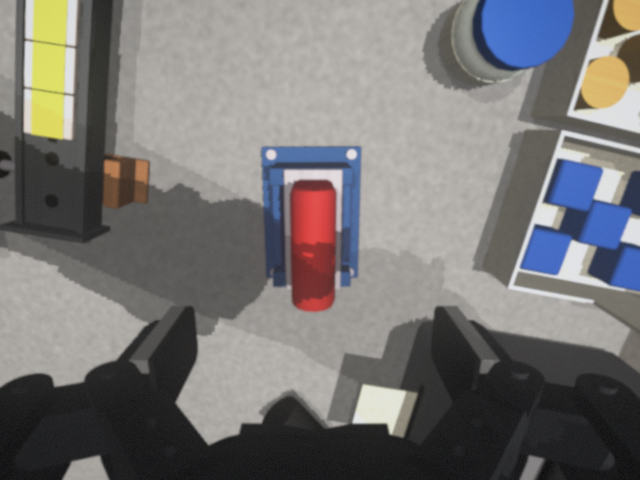

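View pics/side6.png

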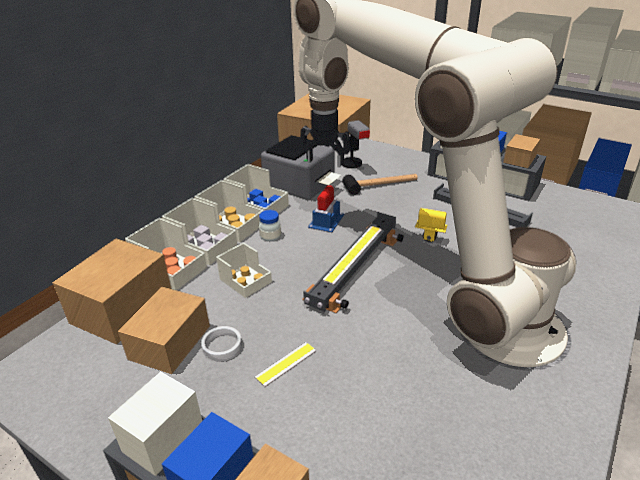

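```bash
python3 - <<'E'
from h import *
a=np.radians(11); ex=np.array([np.cos(a),np.sin(a)]); ey=np.array([-np.sin(a),np.cos(a)])
c=cam('wrist'); W=cloud(c); z=W[...,2]
hsv=cv2.cvtColor(c['pixels'],cv2.COLOR_BGR2HSV); H,S,V=[hsv[...,i].astype(int) for i in range(3)]
d=W[...,:2]-[0.6285,-.171]; X=d@ex; Y=d@ey
m=((H<6)|(H>174))&(S>150)&(V>50)&(z>.09)&(abs(Y)<.04)
for y in (-.03,-.02,-.01,0,.01,.02): 
    k=m&(abs(Y-y)<.004); print(y,np.median(z[k]).round(4),np.percentile(z[k],90).round(4),X[k].min().round(4),X[k].max().round(4))
# plate (bright, low sat)
p=(S<60)&(V>110)&(z>.05)&(z<.07)&(abs(X)<.025)&(abs(Y)<.05); P=W[p]; print(len(P),np.median(P[:,2]),X[p].min(),X[p].max(),Y[p].max())
print([(np.round(r['location']),r['conf']) for r in models.spot_point('roller_grip','wrist')][:2])
E
```

```text
-0.03 0.1079 0.1091 -0.0083 0.0138
-0.02 0.1081 0.1092 -0.0099 0.0111
-0.01 0.1076 0.1091 -0.0105 0.0141
0 0.1075 0.1091 -0.011 0.014
0.01 0.1073 0.1091 -0.0109 0.0139
0.02 0.1075 0.1091 -0.0108 0.0137
1646 0.058020659168454836 -0.02430812003416749 0.024504921030739254 0.042891136055175604
[(array([314., 242.]), 0.89)]
```

Grip top is at 109 mm and the plate at 58 mm, which is exactly the stowed height, level. I'm handing in.

```bash
python3 -c "
from h import *
print(bot.job_done())"
```

```text
the job is handed in; nothing more can be done
None
```

I took the roller from its holster and rolled it along the whole strip and back. I then stood it back in the holster, let go and backed the open gripper 12 cm clear, handing in at about 23 s.

- **Pressing force:** the force on the strip, worked out from the wrist reading and the roller's weight, was about 15 to 21 N while rolling. It was read only at the end of each move call, so any short peak within a call was not seen.
- **Strip:** once the strip was pressed, depth heights at all nine sections lay within about ±0.8 mm of one sloping plane, after correcting for a slope of about 0.028 rad. The wheel felt the same straight line on both passes. I had no direct reading of how far each clip still stood proud.
- **Roller:** in the last check its plate was at 58 mm and its grip top at 109 mm, which are the stowed heights. It stood level, about 2 mm from the holster's middle.
- **Disagreements:** absolute heights from the cameras differ by about 2 mm, with the strip at about 53 mm in the wrist view and 51 to 52 mm in the other two. The scene camera's last view of sections 5 to 9 gave no reading, so those rest on its earlier view and on the side camera.
- **Other things on the bench:** none looked moved in the last pictures. I did not measure their positions.

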